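Clear the rejected filter and hold the shutter open

ROBOT

A 6-joint arm with a two-finger parallel gripper is mounted at the origin on the work surface. World frame = base frame: x ahead of the robot, y to its left, z up, the work surface at z = 0. Lengths are in m, angles in rad, forces in N, time in s.
With the tool pointing down it reaches from about 0.4 to 0.825 m from the base axis. Payload 7 kg.
Tool frame: the origin (TCP) lies at the very end of the fingers, on their centre line; the grasp point (between the pads) lies 19 mm behind it; z points along the fingers, y is the direction in which the jaws open and shut (so a half turn about z gives the same grasp; the last joint's range is limited). The gripper opens to 88 mm and grips with 3 to 60 N. Pads are 19 mm wide; open, the fingers measure 130 mm over their backs; the gripper's body (78 mm by 193 mm) begins 47 mm behind the grasp point.
Start: joints at [1.604, 0.359, 0.012, 0, -1.224, -0.288], TCP at [0.17, 0.653, 0.206] pointing down, gripper open.
Joint ranges: [-3.07, 3.07], [-1.43, 2.12], [-1.02, 1.25], [-3.03, 1.67], [-3.05, -0], [-3.03, 3.03]. Speed limits (rad/s): [2.39, 2.39, 3.01, 3.14, 3.14, 3.14].

INTERFACE

Orientations are given as a unit quaternion [w, x, y, z].
In Python, from station import manip, viewer, order gives the robot as it stands. The module is installed in compiled form; this text tells all that it offers.
- The arm moves only by the shell command python3 -m creep 'ROWS' [FORCE]. ROWS is JSON, a list that holds one entry, the list of rows, each a list of 5 numbers: the opening, from 0 (shut) to 1 (fully open), then the shift along the tool's x, y, z in m, then the turn about the tool's z in rad. In form: [[[jaw, dx, dy, dz, twist], ...]]. A call has 1 to 12 rows; each row shifts and turns the pose as measured when the row begins, along the tool's axes as they then stand; what a row does not reach is not made up. A row lasts 1/10 s, in which the tool goes at most 50 mm and 8.59 degrees, less where a joint would pass 70% of its speed; a pose out of reach is approached as far as the arm can. A call with a gripper value outside its range is refused whole. The fingers move at their own pace and stop on an object; FORCE is the grip in N (left out, the last holds). Time passes only in rows, so rows that do not move let the fingers close. It gives the time, the measured TCP pose, the force and the opening at its end, in the units of the state.
- manip.sense(): the state, without advancing time (a new reading comes with each control period).
- viewer.grab_frame(name): name is "side" or "top"; returns the picture (420x560x3 uint8, red, green, blue); there is no depth.
- viewer.calibration(name): a dict with "camera_matrix" (3x3 intrinsics, pixels), "dist_coeffs" ([k1, k2, p1, p2, k3] as OpenCV has them; the pictures are not rectified), "xyz" and "rotation" of the camera in the world. Camera axes: x right, y up, looking along -z (the intrinsics and any distortion apply to the point x, -y, -z); pixel columns grow to the right and rows downward; lengths in m; the calibration is good to about 2 mm. A picture is of the moment at which its call begins. calibration takes no time and is no camera call.
- order.close_job(): hands the job in, once; it reports no verdict.
Trained networks look in the newest picture that a camera, given by its name, has taken for a name from the list of things; names that differ only in an ending like _2 or _b are one class to them, and where a whole thing is asked for, a point or a joint stands for the part that bears it (a point fixed in the world has none). Each returns a list of dicts, best first, with "score" (0 to 1); they miss things now and then, are a little off and sometimes report something else, mostly with a low value. They report only what shows in the picture. A call takes as long as a camera call.
- viewer.boxes_of(camera, thing): "rect" ([left, top, right, bottom] in pixels, round what is visible of it).
The state is a dict: "t": time; "joint_positions": joint angles; "qd": joint speeds; "effort": joint torques, N m; "position": TCP position; "ee_rot": TCP orientation; "wrist_force": force on the tool from outside, world axes, zero at the start; "ft_torque": the same for the moment, N m; "gripper_width": finger opening in m.
Only numpy, scipy, OpenCV 4.12 (cv2) and the standard library are available. Lean on these libraries where they do the work, as an engineer would, in place of code of your own. Each camera call takes 0.05 s, during which the arm holds its last target.

TASK

The amber filter on the light port of the white lamp base is scratched: take it off and drop it in the red reject box. Then press the yellow pad of the shutter lever down until its orange needle stands in the green band of the scale, never letting the needle reach the red band, and keep it there: finish while still holding the lever down in the green. Leave the blue and green spare filters where they stand.

Things in the scene. Friction and masses are not known exactly. Their poses are not given: they have to be found in the camera images.
- amber_cell_mid (a point): the rejected filter: upright dark grey ribbed round barrel, 46 mm diameter, 28 mm high, about 70 g, with amber glass on its top; this point is its centre, half-way up (14 mm below the top). It stands loose, upright, on the light port, inside a low seat rim that rises 4 mm around its foot. Grasp it across its diameter from above, any yaw
- port (a point): the light port: centre of the seat on the lamp base's flat black top plate, where the amber filter stands; 72 mm above the bench. The seat rim is 4 mm high, 52 mm inner and 62 mm outer diameter; nothing else rises above the plate around it
- light_base: the fixed white lamp base, 200 mm along its x, 160 mm along its y, 72 mm high with the plate; black side knobs stick out 12 mm. Origin at the centre of its underside, z up; the port is at x = -30 mm
- reject_box_in (a point): the reject box: open red plastic box, fixed to the bench, 170 x 150 mm outside, 4 mm walls, 60 mm high; this point is the centre of its inner floor, 4 mm above the bench; x along the 170 mm side. An earlier rejected grey filter of the same size stands in it near one corner. It may be on the robot's left or right
- old_cell_mid (a point): the earlier grey-glass reject standing in the red box, same barrel as the amber one; centre, half-way up. It may be touched or pushed but must remain in the box
- lever_unit: fixed shutter lever unit, on the other side of the lamp base from the reject box: foot plate 250 x 90 x 8 mm, white cheeks (90 mm long, 83 high) at its far end, scale above them to 140 mm high. Origin: centre of the foot's underside; z up, x runs from the pad to the cheeks. Pivot at x = +50 mm, z = 62 mm; the arm runs 120 mm from it towards -x to the pad. Pad centre to scale: 85 mm or more
- lever_pad (a point): centre of the top face of the lever's yellow round pad, 40 mm diameter; push straight down here. At rest it is about 96 mm above the bench, the arm sloping up to the pad by 0.22 rad; mid green the arm is level and the pad's top is 70 mm above the bench (26 mm lower than at rest). Green is 7 mm up or down from there; red begins 17 mm below mid green
- shutter_lever (a joint): lever angle, rad: 0 at rest (up), grows as the pad is pressed, stop at 0.44. Green band 0.16 to 0.28, red from 0.36. A spring drives it back to 0: the pad pushes back with about 3 N at rest, 7 N mid green, 10 N at the stop. The orange needle stands up from the pivot between the scale's two strips and leans towards the pad as it is pressed
- blue_cell_mid (a point): spare filter with blue glass, same barrel as the amber one, standing on the bench; centre, half-way up; leave alone
- green_cell_mid (a point): spare filter with green glass, same barrel as the amber one, standing on the bench; centre, half-way up; leave alone

How it is judged:
By the outcome, as a careful person would: the job done as asked, in the order asked, and still so for the second after the job is handed in, while the arm keeps its last pose, push and grip.
It also fails if it takes over 54 s, if anything falls off the work surface, if the arm or the gripper's body presses on something with over 40 N, if the wrist force passes 120 N, or if a joint passes its speed limit or range.

## Working session

There is one attempt and no reset: what is moved stays moved. The work goes in short steps, Python scripts to look and compute and a shell command to move; the robot and the scene stay as the last step left them, time stands still between calls to the robot, and variables do not carry over. Pictures are saved under pics/ and viewed, and the job is handed in when it is done.

```bash
mkdir -p pics; python3 - <<'E'
from station import manip, viewer, order
import cv2
s=manip.sense()
for k in s: print(k,s[k])
for n in("side","top"):
    f=viewer.grab_frame(n); cv2.imwrite(f"pics/{n}0.png",f[:,:,::-1]); print(n,viewer.calibration(n))
    for th in("amber_cell_mid","light_base","lever_pad","lever_unit","reject_box_in","blue_cell_mid","green_cell_mid","old_cell_mid"):
        print(th,[(b['rect'],round(b['score'],2)) for b in viewer.boxes_of(n,th)][:2])
E
```

```text
t 0.0
joint_positions [ 1.60407775e+00  3.59369941e-01  1.10432235e-02 -3.60496654e-04
 -1.22407802e+00 -2.88111884e-01]
qd [ 0.00053697  0.00162111 -0.00012056  0.00136233  0.00125992 -0.00154289]
effort [ 3.16430132e-04 -5.82714593e+01  2.93050826e+01  6.99717432e+00
  7.11073910e-03 -1.48600216e-04]
position [0.17004072 0.65268711 0.20522499]
ee_rot [ 8.20960053e-04  9.91885518e-01 -1.27131602e-01 -3.86119699e-05]
wrist_force [-0.31461505 -0.40683417  0.04174738]
ft_torque [ 0.06170942 -0.01018628  0.01045796]
gripper_width 0.08746182162654496
side {'camera_matrix': array([[467.43534638,   0.        , 277.20877747],
       [  0.        , 467.43534638, 210.41970292],
       [  0.        ,   0.        ,   1.        ]]), 'dist_coeffs': array([0.02663032, 0.        , 0.        , 0.        , 0.        ]), 'xyz': array([ 0.44912911, -0.87534211,  0.78395217]), 'rotation': array([ 0.89530477,  0.44469876, -0.0184398 , -0.01823051])}
amber_cell_mid [([293.9, 221.5, 316.5, 238.1], 0.93)]
light_base [([274.7, 216.0, 367.6, 277.0], 0.95)]
lever_pad [([245.4, 151.4, 282.0, 169.9], 0.6), ([302
[... 439 characters left out ...]
   0.        ,   1.        ]]), 'dist_coeffs': array([-0.06288724,  0.        ,  0.        ,  0.        ,  0.        ]), 'xyz': array([0.3112693 , 0.02441405, 0.9429641 ]), 'rotation': array([-0.67588411, -0.07803393,  0.08382166,  0.72805584])}
amber_cell_mid [([281.4, 161.3, 304.1, 186.8], 0.81)]
light_base [([247.0, 117.9, 333.9, 213.4], 0.71)]
lever_pad [([122.8, 192.7, 148.1, 257.1], 0.89), ([119.4, 162.2, 185.1, 284.0], 0.58)]
lever_unit [([118.8, 161.4, 183.2, 283.1], 0.93)]
reject_box_in [([364.5, 149.7, 451.3, 246.5], 0.85)]
blue_cell_mid [([243.2, 258.4, 266.3, 278.5], 0.58), ([279.3, 159.5, 303.5, 185.9], 0.44)]
green_cell_mid [([299.5, 252.1, 323.6, 275.9], 0.56)]
old_cell_mid []
```

View pics/side0.png

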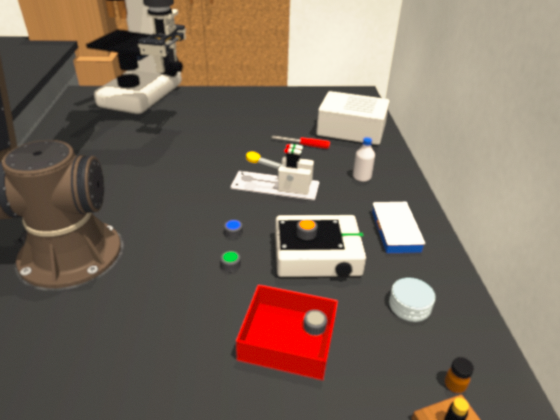

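View pics/top0.png

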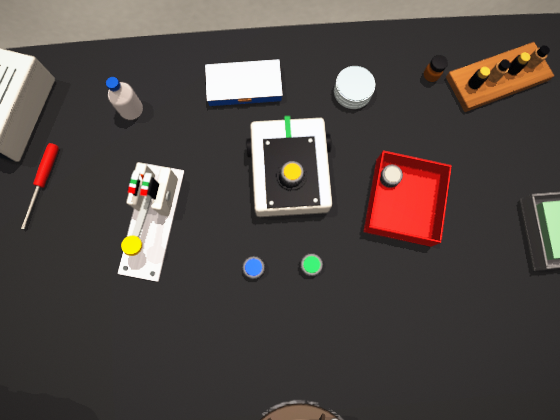

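The views show the amber filter at side (307,228) / top (292,173), the yellow pad at side (253,157) / top (132,245), the red box on the robot's right, and the lever on its left. Next I'll measure positions by colour blobs.

```bash
cat > h.py <<'E'
import numpy as np,cv2
from scipy.spatial.transform import Rotation as R
from station import manip,viewer
def ray(n,uv):
    c=viewer.calibration(n); p=cv2.undistortPoints(np.array([[uv]],float),c['camera_matrix'],c['dist_coeffs'])[0,0]
    q=c['rotation']; Rm=R.from_quat([q[1],q[2],q[3],q[0]])
    return np.array(c['xyz']),Rm.apply([p[0],-p[1],-1.])
def plane(n,uv,z):
    o,d=ray(n,uv); return o+d*(z-o[2])/d[2]
def tri(a,b):
    o1,d1=ray('side',a);o2,d2=ray('top',b)
    s=np.linalg.lstsq(np.c_[d1,-d2],o2-o1,rcond=None)[0]
    p,q=o1+d1*s[0],o2+d2*s[1]; return (p+q)/2,np.linalg.norm(p-q)
def proj(n,P):
    c=viewer.calibration(n);q=c['rotation'];Rm=R.from_quat([q[1],q[2],q[3],q[0]])
    x=Rm.inv().apply(np.atleast_2d(P)-c['xyz']); x=x*[1,-1,-1]
    return cv2.projectPoints(x,np.zeros(3),np.zeros(3),c['camera_matrix'],c['dist_coeffs'])[0][:,0]
def blob(img,rect,lo,hi,smin=120,vmin=60):
    l,t,r,b=rect; h=cv2.cvtColor(img[t:b,l:r],cv2.COLOR_RGB2HSV)
    m=((h[...,0]>=lo)&(h[...,0]<=hi)&(h[...,1]>=smin)&(h[...,2]>=vmin)).astype(np.uint8)
    n,_,st,ce=cv2.connectedComponentsWithStats(m)
    i=1+np.argmax(st[1:,4]); return ce[i]+[l,t],st[i,4]
E
python3 - <<'E'
from h import *
S=cv2.imread('pics/side0.png')[:,:,::-1].copy();T=cv2.imread('pics/top0.png')[:,:,::-1].copy()
for nm,rs,rt,lo,hi,z in [('amber',(290,215,325,242),(275,155,310,190),10,30,.1),('pad',(240,145,265,170),(115,230,148,260),22,35,.096),
  ('blue',(222,215,245,242),(240,255,270,280),100,130,.028),('green',(218,250,244,275),(298,250,326,278),50,80,.028)]:
    a,na=blob(S,rs,lo,hi);b,nb=blob(T,rt,lo,hi)
    print(nm,a.round(1),na,b.round(1),nb,*[x.round(4) if hasattr(x,'round') else x for x in tri(a,b)],'planes',plane('side',a,z).round(4),plane('top',b,z).round(4))
# box corners top rim z=.06
for uv in[(383,153),(451,160),(440,244),(366,232)]: print('box',plane('top',uv,.06).round(3))
print('old',plane('top',(392,175),.032),plane('side',(316,319),.032))
for uv in[(137,164),(183,170),(158,279),(119,275)]: print('foot',plane('top',uv,.008).round(3))
for n,I,c in(('side',S,(220,110,400,290)),('top',T,(100,110,340,290))):
    l,t,r,b=c; cv2.imwrite(f'pics/{n}c.png',cv2.resize(I[t:b,l:r],None,fx=3.3,fy=3.3,interpolation=2)[:,:,::-1])
print(R.from_quat(np.roll(manip.sense()['ee_rot'],-1)).as_matrix().round(3))
E
```

```text
amber [306.8 224.3] 141 [291.9 171. ] 239 [ 0.5717 -0.0303  0.1008] 0.0008 planes [ 0.5715 -0.0295  0.1   ] [ 0.5724 -0.0304  0.1   ]
pad [252.8 156.1] 140 [130.8 244.5] 310 [0.4482 0.2956 0.0936] 0.0011 planes [0.4476 0.2913 0.096 ] [0.4484 0.2949 0.096 ]
blue [232.7 224.3] 112 [253.1 266.8] 231 [0.3938 0.0623 0.0301] 0.0006 planes [0.3933 0.0649 0.028 ] [0.3943 0.0624 0.028 ]
green [230.1 256.4] 127 [311.4 264. ] 217 [ 0.3908 -0.0583  0.0301] 0.0002 planes [ 0.3905 -0.056   0.028 ] [ 0.3911 -0.0584  0.028 ]
box [ 0.611 -0.23   0.06 ]
box [ 0.585 -0.374  0.06 ]
box [ 0.408 -0.321  0.06 ]
box [ 0.444 -0.173  0.06 ]
old [ 0.56871074 -0.25074194  0.032     ] [ 0.57159004 -0.2530344   0.032     ]
foot [0.644 0.309 0.008]
foot [0.622 0.206 0.008]
foot [0.385 0.265 0.008]
foot [0.399 0.349 0.008]
[[ 0.968 -0.252  0.   ]
 [-0.252 -0.968  0.   ]
 [-0.    -0.    -1.   ]]
```

View pics/sidec.png

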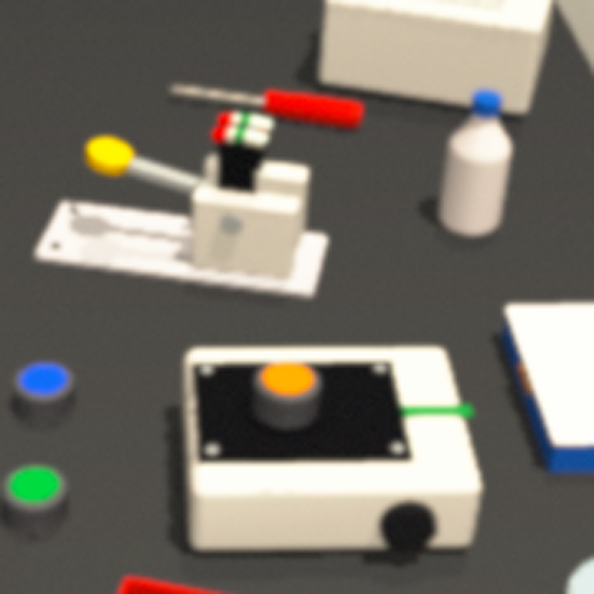

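View pics/topc.png

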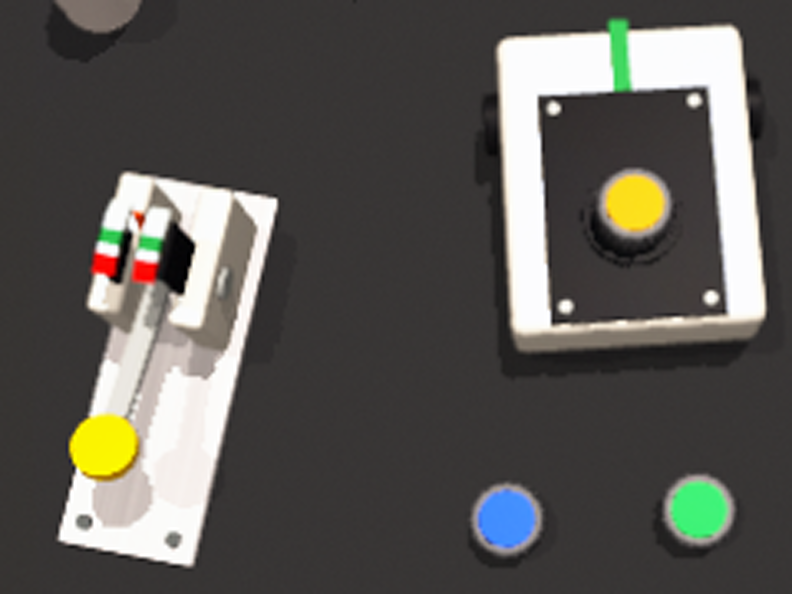

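Positions agree to about 1 mm: amber top (0.572,-0.030,0.100), pad top (0.448,0.295,0.095), box centre (0.512,-0.275). Moving towards the amber filter, keeping the height.

```bash
python3 -m creep '[[[1,0.034,0.034,0,0],[1,0.034,0.034,0,0],[1,0.034,0.034,0,0],[1,0.034,0.034,0,0],[1,0.034,0.034,0,0],[1,0.034,0.034,0,0],[1,0.034,0.034,0,0],[1,0.034,0.034,0,0],[1,0.034,0.034,0,0],[1,0.034,0.034,0,0],[1,0.034,0.034,0,0],[1,0.034,0.034,0,0]]]'
cat >> h.py <<'E'
def delta(P):
    s=manip.sense();M=R.from_quat(np.roll(s['ee_rot'],-1))
    print('t',round(s['t'],2),'pos',s['position'].round(4),'F',s['wrist_force'].round(1),'w',round(s['gripper_width'],4),'tooldelta',M.inv().apply(np.array(P)-s['position']).round(4));print(M.as_matrix().round(3).tolist(),s['joint_positions'].round(2))
E
python3 -c "
from h import *
delta([.572,-.03,.15])"
```

```text
t: 2.1
position: [0.47, 0.1425, 0.2073]
ee_rot: [-0.003, 0.993, -0.122, 0.003]
wrist_force: [1.4, -0.4, 0.1]
gripper_width: 0.0875
t 2.1 pos [0.47   0.1425 0.2073] F [ 1.4 -0.4  0.1] w 0.0875 tooldelta [0.1404 0.1431 0.057 ]
[[0.97, -0.242, 0.006], [-0.242, -0.97, 0.005], [0.004, -0.006, -1.0]] [ 0.7   0.05 -0.39  0.   -1.13  0.63]
```

```bash
python3 -m creep '[[[1,0.034,0.034,0,0],[1,0.034,0.034,0,0],[1,0.034,0.034,0.014,0],[1,0.028,0.028,0.014,0],[1,0.010,0.013,0.014,0],[1,0,0,0.014,0],[1,0,0,0,0],[1,0,0,0,0]]]'
python3 -c "
from h import *
delta([.572,-.03,.08])"
```

```text
t: 2.9
position: [0.5774, -0.0426, 0.1518]
ee_rot: [-0.003, 0.992, -0.125, 0.005]
wrist_force: [0.2, 0.2, 0.1]
gripper_width: 0.0875
t 2.9 pos [ 0.5774 -0.0426  0.1518] F [0.2 0.2 0.1] w 0.0875 tooldelta [-0.009  -0.0103  0.0718]
[[0.969, -0.249, 0.011], [-0.249, -0.969, 0.006], [0.009, -0.008, -1.0]] [ 0.26  0.24 -0.29 -0.   -1.03  1.06]
```

```bash
python3 -m creep '[[[1,-0.005,-0.005,0.01,0],[1,-0.004,-0.005,0.01,0],[1,0,0,0.01,0],[1,0,0,0,0],[1,0,0,0,0]]]'
python3 - <<'E'
from h import *
delta([.572,-.03,.08])
for n in('side','top'):
    f=viewer.grab_frame(n); u=proj(n,[.572,-.03,.1])[0].astype(int); 
    l,t=u[0]-80,u[1]-80; cv2.imwrite(f'pics/{n}1.png',cv2.resize(f[t:t+160,l:l+160],None,fx=3,fy=3,interpolation=2)[:,:,::-1])
E
python3 -c "
import cv2,numpy as np
cv2.imwrite('pics/c1.png',np.hstack([cv2.resize(cv2.imread(f'pics/{n}1.png'),(400,400)) for n in('side','top')]))"
```

```text
t: 3.4
position: [0.5713, -0.0268, 0.1217]
ee_rot: [-0.004, 0.992, -0.123, 0.007]
wrist_force: [0.4, 0.1, 0.1]
gripper_width: 0.0876
t 3.4 pos [ 0.5713 -0.0268  0.1217] F [0.4 0.1 0.1] w 0.0876 tooldelta [0.001  0.0034 0.0417]
[[0.97, -0.245, 0.014], [-0.245, -0.97, 0.006], [0.012, -0.01, -1.0]] [ 0.29  0.25 -0.35 -0.   -0.96  1.03]
```

View pics/c1.png

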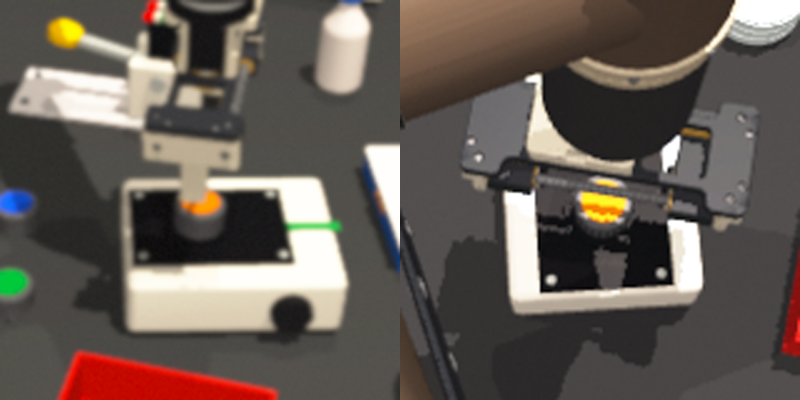

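Fingers straddle the amber filter in both views (side ~ (197,200), top ~ (605,205) in the composite). Descending to just above the rim and gripping.

```bash
python3 -m creep '[[[1,0.0005,0.0017,0.014,0],[1,0.0005,0.0017,0.014,0],[1,0,0,0.012,0],[1,0,0,0,0],[1,0,0,0,0]]]'
python3 -c "
from h import *
delta([.572,-.03,.0795])"
```

```text
t: 4.0
position: [0.5742, -0.0303, 0.0827]
ee_rot: [-0.005, 0.992, -0.124, 0.009]
wrist_force: [0.5, 0.6, 1.1]
gripper_width: 0.0875
t 4.0 pos [ 0.5742 -0.0303  0.0827] F [0.5 0.6 1.1] w 0.0875 tooldelta [-0.0023  0.0003  0.0031]
[[0.969, -0.245, 0.019], [-0.245, -0.969, 0.007], [0.016, -0.011, -1.0]] [ 0.29  0.3  -0.39 -0.   -0.87  1.04]
```

```bash
python3 -m creep '[[[1,-0.002,0,0.003,0],[0.3,0,0,0,0],[0.3,0,0,0,0],[0.3,0,0,0,0],[0.3,0,0,0,0],[0.3,0,0,0,0]]]' 25
python3 -c "
from h import *
delta([.572,-.03,.0795])"
```

```text
t: 4.6
position: [0.5734, -0.0294, 0.0816]
ee_rot: [-0.005, 0.992, -0.123, 0.01]
wrist_force: [0.5, -0.1, -0.2]
gripper_width: 0.0534
t 4.6 pos [ 0.5734 -0.0294  0.0816] F [ 0.5 -0.1 -0.2] w 0.0534 tooldelta [-0.0013  0.001   0.002 ]
[[0.969, -0.245, 0.022], [-0.245, -0.97, 0.008], [0.019, -0.013, -1.0]] [ 0.29  0.29 -0.39 -0.   -0.86  1.04]
```

```bash
python3 -m creep '[[[0.3,0,0,0,0],[0.3,0,0,0,0],[0.3,0,0,0,0]]]' 25;python3 -m creep '[[[0.3,0,0,-0.02,0],[0.3,0,0,-0.025,0],[0.3,0,0,-0.025,0],[0.3,0,0,-0.02,0],[0.3,0,0,0,0]]]'
python3 - <<'E'
from h import *
delta([.480,-.274,.15])
for n in('side','top'):
    f=viewer.grab_frame(n); u=proj(n,[.572,-.03,.12])[0].astype(int); 
    l,t=u[0]-80,u[1]-80; cv2.imwrite(f'pics/{n}2.png',cv2.resize(f[t:t+160,l:l+160],(400,400),interpolation=2)[:,:,::-1])
cv2.imwrite('pics/c2.png',np.hstack([cv2.imread(f'pics/{n}2.png') for n in('side','top')]))
E
```

```text
t: 4.9
position: [0.5735, -0.0294, 0.0817]
ee_rot: [-0.005, 0.992, -0.123, 0.01]
wrist_force: [-0.2, 0.1, 0.3]
gripper_width: 0.0298
t: 5.4
position: [0.5706, -0.0305, 0.1738]
ee_rot: [-0.004, 0.992, -0.123, 0.009]
wrist_force: [-0.1, -0.0, -0.3]
gripper_width: 0.0267
t 5.4 pos [ 0.5706 -0.0305  0.1738] F [-0.1 -0.  -0.3] w 0.0267 tooldelta [-0.0286  0.2585  0.0205]
[[0.969, -0.245, 0.019], [-0.245, -0.969, 0.007], [0.017, -0.011, -1.0]] [ 0.29  0.2  -0.28 -0.   -1.07  1.04]
```

View pics/c2.png

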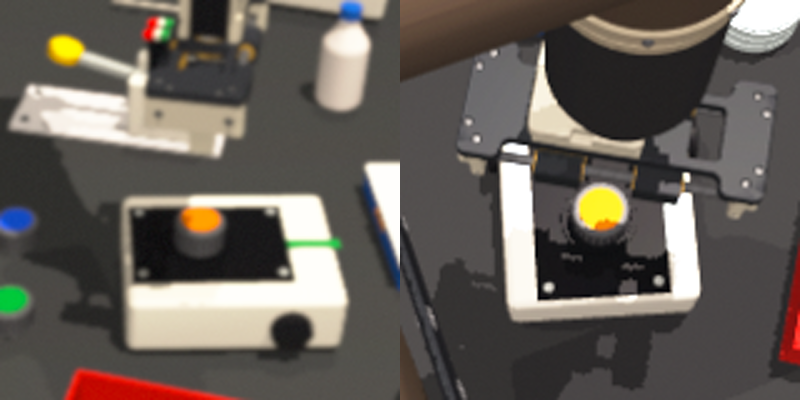

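The grip missed: the amber filter still stands on the port and the jaws closed to 27 mm. I'll check where the fingertips really are versus the reported TCP.

```bash
python3 - <<'E'
from h import *
s=manip.sense();p=s['position']
out=[]
M=R.from_quat(np.roll(s['ee_rot'],-1))
for n in('side','top'):
    f=viewer.grab_frame(n).copy(); u=proj(n,[.572,-.03,.14])[0].astype(int)
    l,t=u[0]-50,u[1]-50; c=cv2.resize(f[t:t+100,l:l+100],(400,400),interpolation=2)
    for q in proj(n,[p,p+M.apply([0,.0133,0]),p+M.apply([0,-.0133,0]),p+M.apply([0,0,-.03])]): 
        cv2.circle(c,tuple(((q-[l,t]+.5)*4).astype(int)),3,(255,0,255),-1)
    out.append(c)
    print([ (b['rect'],b['score']) for b in viewer.boxes_of(n,'amber_cell_mid')],proj(n,p))
cv2.imwrite('pics/c3.png',np.hstack(out)[:,:,::-1])
S=viewer.grab_frame('side');T=viewer.grab_frame('top')
print(*blob(S,(285,205,330,245),10,30),*blob(T,(275,150,310,190),10,30))
E
```

```text
[([294.5, 219.4, 317.3, 241.3], 0.76)] [[307.56702674 199.87876743]]
[([281.3, 161.3, 304.4, 187.2], 0.88)] [[293.67100014 161.1985834 ]]
[306.85517241 224.30344828] 145 [291.96153846 171.31196581] 234
```

View pics/c3.png

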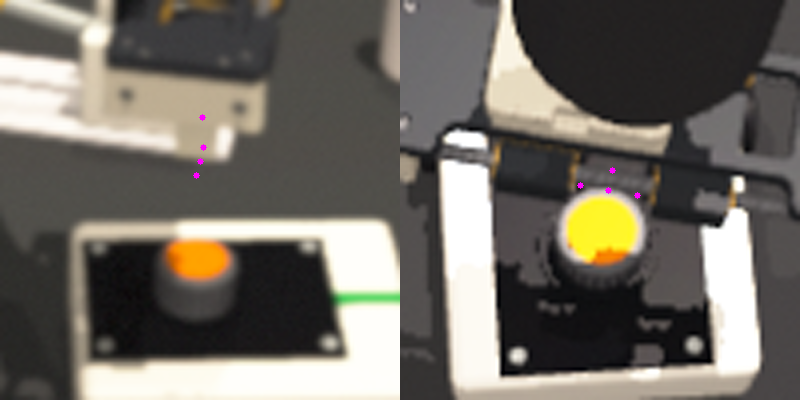

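```bash
python3 -m creep '[[[1,0,0,0,0],[1,0,0,0,0],[1,0,0,0,0],[1,0,0,0,0],[1,0,0,0,0],[1,0,0,0,0],[1,0,0,0,0]]]'; python3 - <<'E'
from h import *
s=manip.sense();p=s['position'];w=s['gripper_width']/2;print(p,w)
M=R.from_quat(np.roll(s['ee_rot'],-1))
out=[]
for n in('side','top'):
    f=viewer.grab_frame(n).copy(); cv2.imwrite(f'pics/{n}4raw.png',f[:,:,::-1]);u=proj(n,[.572,-.03,.17])[0].astype(int)
    l,t=u[0]-50,u[1]-50; c=cv2.resize(f[t:t+100,l:l+100],(400,400),interpolation=2)
    for e in(-1,1):
      q=proj(n,p+M.apply([[-.0095,e*w,0],[.0095,e*w,0],[.0095,e*w,-.03],[-.0095,e*w,-.03]]))
      cv2.polylines(c,[((q-[l,t]+.5)*4).astype(int)],True,(255,0,255) if e>0 else (0,255,255),1)
    out.append(c)
cv2.imwrite('pics/c4.png',np.hstack(out)[:,:,::-1])
E
```

```text
t: 6.5
position: [0.5682, -0.0308, 0.1687]
ee_rot: [-0.003, 0.992, -0.124, 0.005]
wrist_force: [0.7, 0.1, 0.4]
gripper_width: 0.0765
[ 0.56821335 -0.0307952   0.16871229] 0.0382605472306528
```

View pics/c4.png

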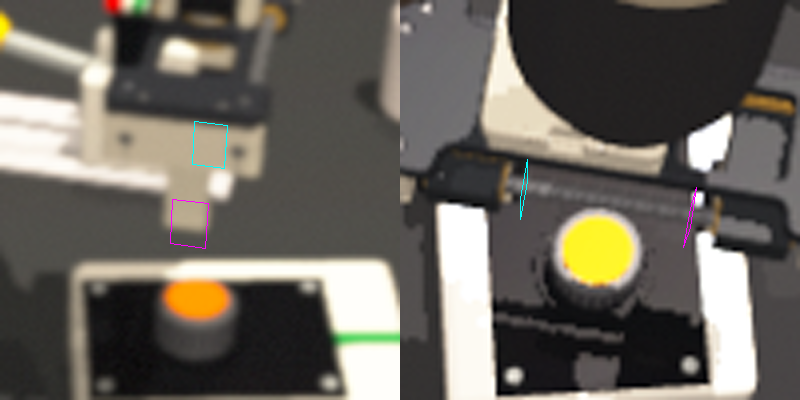

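The side view shows the fingertips (row ~230) well above where the reported TCP would put them (row ~248 or lower). So the real tips sit roughly 15–25 mm higher than reported. I'll descend again, guarded by force and pictures.

```bash
python3 -m creep '[[[1,0.001,0,0.03,0],[1,0.001,0,0.03,0],[1,0,0,0.025,0],[1,0,0,0,0],[1,0,0,0,0]]]'; python3 - <<'E'
from h import *
delta([.572,-.03,.08])
s=manip.sense();p=s['position'];w=s['gripper_width']/2
M=R.from_quat(np.roll(s['ee_rot'],-1))
out=[]
for n in('side','top'):
    f=viewer.grab_frame(n).copy(); cv2.imwrite(f'pics/{n}5raw.png',f[:,:,::-1]);u=proj(n,[.572,-.03,.1])[0].astype(int)
    l,t=u[0]-50,u[1]-50; c=cv2.resize(f[t:t+100,l:l+100],(400,400),interpolation=2)
    out.append(c)
cv2.imwrite('pics/c5.png',np.hstack(out)[:,:,::-1])
E
```

```text
t: 7.1
position: [0.5731, -0.0307, 0.0837]
ee_rot: [-0.004, 0.992, -0.123, 0.007]
wrist_force: [0.5, -0.2, 1.1]
gripper_width: 0.0881
t 7.1 pos [ 0.5731 -0.0307  0.0837] F [ 0.5 -0.2  1.1] w 0.0881 tooldelta [-0.0013 -0.0004  0.0037]
[[0.969, -0.245, 0.015], [-0.245, -0.97, 0.006], [0.013, -0.009, -1.0]] [ 0.29  0.29 -0.39 -0.   -0.87  1.04]
```

View pics/c5.png

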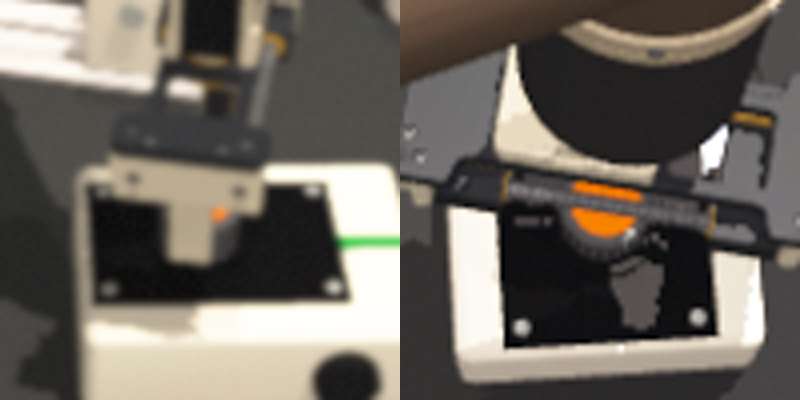

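```bash
python3 - <<'E'
from h import *
s=manip.sense();p=s['position']
M=R.from_quat(np.roll(s['ee_rot'],-1))
u=proj('side',[.572,-.03,.1])[0].astype(int);l,t=u[0]-50,u[1]-50
for yo in(.044,.050,.056,.065):
  for z in(0,.01,.02,.03):
    q=(proj('side',p+M.apply([[-.0095,yo,-z],[.0095,yo,-z]]))-[l,t]+.5)*4; print(yo,z,q.round().tolist())
E
```

```text
0.044 0 [[175.0, 271.0], [208.0, 276.0]]
0.044 0.01 [[176.0, 258.0], [209.0, 263.0]]
0.044 0.02 [[176.0, 245.0], [210.0, 249.0]]
0.044 0.03 [[177.0, 231.0], [210.0, 236.0]]
0.05 0 [[174.0, 278.0], [207.0, 283.0]]
0.05 0.01 [[174.0, 265.0], [207.0, 269.0]]
0.05 0.02 [[175.0, 252.0], [208.0, 256.0]]
0.05 0.03 [[175.0, 238.0], [209.0, 242.0]]
0.056 0 [[172.0, 285.0], [205.0, 290.0]]
0.056 0.01 [[172.0, 272.0], [206.0, 276.0]]
0.056 0.02 [[173.0, 258.0], [207.0, 263.0]]
0.056 0.03 [[174.0, 245.0], [207.0, 249.0]]
0.065 0 [[169.0, 296.0], [203.0, 300.0]]
0.065 0.01 [[170.0, 282.0], [204.0, 287.0]]
0.065 0.02 [[170.0, 269.0], [204.0, 273.0]]
0.065 0.03 [[171.0, 255.0], [205.0, 260.0]]
```

```bash
python3 -m creep '[[[1,-0.001,0,0.005,0],[1,0,0,0.005,0],[1,0,0,0,0],[1,0,0,0,0]]]'; python3 -m creep '[[[1,0,0,0.004,0],[1,0,0,0,0],[1,0,0,0,0]]]'
```

```text
t: 7.6
position: [0.5745, -0.0298, 0.0769]
ee_rot: [-0.005, 0.992, -0.123, 0.01]
wrist_force: [0.3, -0.4, 0.1]
gripper_width: 0.0876
t: 7.9
position: [0.5748, -0.0297, 0.073]
ee_rot: [-0.005, 0.992, -0.123, 0.011]
wrist_force: [-0.6, -0.5, 0.1]
gripper_width: 0.088
```

```bash
python3 -m creep '[[[1,-0.002,0,0.004,0],[1,0,0,0,0],[1,0,0,0,0]]]'; python3 -m creep '[[[1,0,0,0.004,0],[1,0,0,0,0],[1,0,0,0,0]]]'; python3 - <<'E'
from h import *
delta([.572,-.03,.06])
out=[]
for n in('side','top'):
    f=viewer.grab_frame(n).copy(); u=proj(n,[.572,-.03,.1])[0].astype(int)
    l,t=u[0]-50,u[1]-50; c=cv2.resize(f[t:t+100,l:l+100],(400,400),interpolation=2)
    out.append(c)
cv2.imwrite('pics/c6.png',np.hstack(out)[:,:,::-1])
E
```

```text
t: 8.2
position: [0.5727, -0.0291, 0.0685]
ee_rot: [-0.005, 0.992, -0.123, 0.011]
wrist_force: [-0.7, -0.4, -0.4]
gripper_width: 0.0877
t: 8.5
position: [0.5728, -0.0291, 0.0641]
ee_rot: [-0.005, 0.992, -0.123, 0.011]
wrist_force: [0.2, 0.5, 0.4]
gripper_width: 0.0875
t 8.5 pos [ 0.5728 -0.0291  0.0641] F [0.2 0.5 0.4] w 0.0875 tooldelta [-0.0006  0.0011  0.0041]
[[0.969, -0.244, 0.022], [-0.245, -0.97, 0.007], [0.02, -0.013, -1.0]] [ 0.29  0.31 -0.41 -0.   -0.82  1.03]
```

View pics/c6.png

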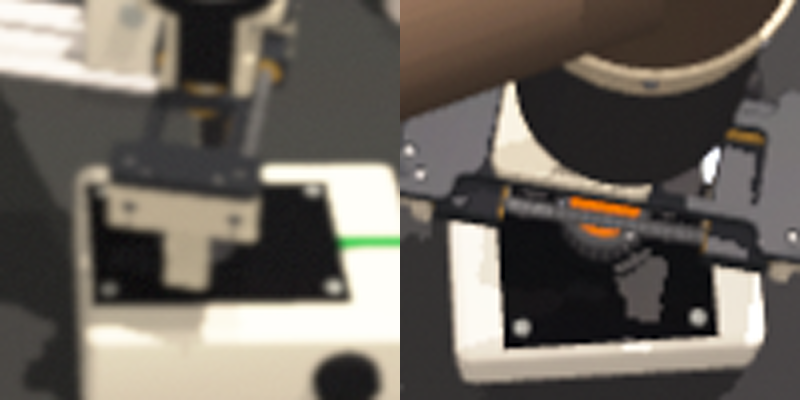

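At a reported TCP of 64 mm, below the 72 mm plate, there is still no contact. That confirms the tips are higher than reported. Closing here.

```bash
python3 -m creep '[[[0.3,0,0,0,0],[0.3,0,0,0,0],[0.3,0,0,0,0],[0.3,0,0,0,0],[0.3,0,0,0,0],[0.3,0,0,0,0],[0.3,0,0,0,0],[0.3,0,0,0,0],[0.3,0,0,0,0]]]' 25
```

```text
t: 9.5
position: [0.5729, -0.0291, 0.0644]
ee_rot: [-0.005, 0.992, -0.123, 0.011]
wrist_force: [-0.7, -0.4, -0.1]
gripper_width: 0.0452
```

```bash
python3 -m creep '[[[0.3,0,0,-0.015,0],[0.3,0,0,-0.02,0],[0.3,0,0,-0.02,0],[0.3,0,0,-0.02,0],[0.3,0,0,0,0],[0.3,0,0,0,0]]]'; python3 - <<'E'
from h import *
delta([.480,-.274,.13])
out=[]
for n in('side','top'):
    f=viewer.grab_frame(n).copy(); u=proj(n,[.572,-.03,.12])[0].astype(int)
    l,t=u[0]-60,u[1]-60; c=cv2.resize(f[t:t+120,l:l+120],(400,400),interpolation=2)
    out.append(c)
cv2.imwrite('pics/c7.png',np.hstack(out)[:,:,::-1])
E
```

```text
t: 10.1
position: [0.5694, -0.0299, 0.1401]
ee_rot: [-0.005, 0.992, -0.124, 0.009]
wrist_force: [-0.3, 0.7, -2.3]
gripper_width: 0.0455
t 10.1 pos [ 0.5694 -0.0299  0.1401] F [-0.3  0.7 -2.3] w 0.0455 tooldelta [-0.0268  0.2587  0.0067]
[[0.969, -0.245, 0.018], [-0.245, -0.969, 0.007], [0.016, -0.011, -1.0]] [ 0.29  0.23 -0.33 -0.   -0.99  1.03]
```

View pics/c7.png

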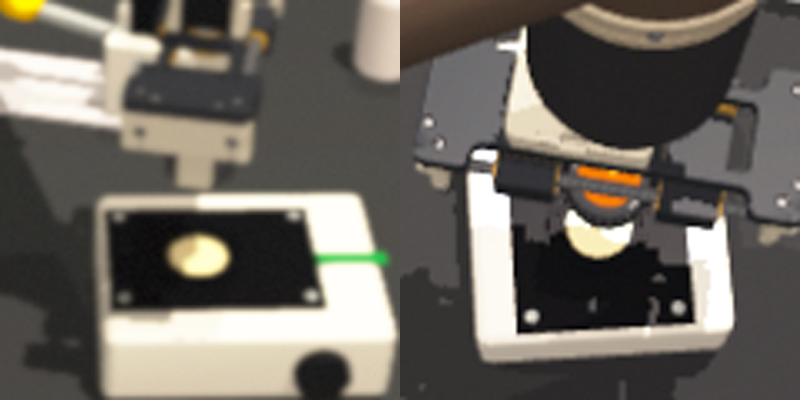

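The port's lit opening is clear (side (200,255)) and the amber glass is between the jaws (top (612,185)). Moving over the box.

```bash
python3 -m creep '[[[0.3,-0.003,0.03,0,0],[0.3,-0.004,0.03,0,0],[0.3,-0.003,0.03,0,0],[0.3,-0.004,0.03,0,0],[0.3,-0.003,0.03,0,0],[0.3,-0.003,0.03,0,0],[0.3,-0.003,0.03,0,0],[0.3,-0.003,0.028,0,0],[0.3,0,0,0,0],[0.3,0,0,0,0]]]'; python3 -c "
from h import *
delta([.480,-.274,.02])"
```

```text
t: 11.2
position: [0.4777, -0.2613, 0.1268]
ee_rot: [-0.004, 0.992, -0.123, 0.001]
wrist_force: [-0.7, -0.1, -0.0]
gripper_width: 0.0449
t 11.2 pos [ 0.4777 -0.2613  0.1268] F [-0.7 -0.1 -0. ] w 0.0449 tooldelta [0.0053 0.0127 0.1067]
[[0.97, -0.244, 0.002], [-0.244, -0.97, 0.008], [-0.0, -0.009, -1.0]] [-0.15  0.21 -0.38 -0.01 -0.98  1.48]
```

```bash
python3 -m creep '[[[0.3,0.002,0.006,0.025,0],[0.3,0.002,0.005,0.025,0],[0.3,0,0.001,0.025,0],[0.3,0,0,0.02,0],[0.3,0,0,0.01,0],[0.3,0,0,0,0],[0.3,0,0,0,0]]]'; python3 - <<'E'
from h import *
delta([.480,-.274,.012])
out=[]
for n in('side','top'):
    f=viewer.grab_frame(n).copy(); u=proj(n,[.5,-.27,.06])[0].astype(int)
    l,t=u[0]-70,u[1]-70; c=cv2.resize(f[t:t+140,l:l+140],(400,400),interpolation=2)
    out.append(c)
cv2.imwrite('pics/c8.png',np.hstack(out)[:,:,::-1])
E
```

```text
t: 11.9
position: [0.4809, -0.2697, 0.0172]
ee_rot: [-0.004, 0.993, -0.121, 0.0]
wrist_force: [0.2, -0.1, -0.6]
gripper_width: 0.0452
t 11.9 pos [ 0.4809 -0.2697  0.0172] F [ 0.2 -0.1 -0.6] w 0.0452 tooldelta [0.0001 0.0044 0.0051]
[[0.971, -0.239, 0.001], [-0.239, -0.971, 0.008], [-0.001, -0.008, -1.0]] [-0.16  0.36 -0.48 -0.01 -0.73  1.5 ]
```

View pics/c8.png

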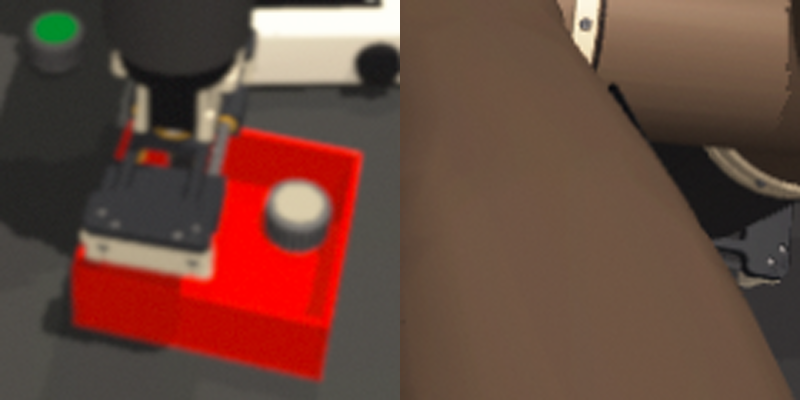

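The gripper is inside the box region, clear of the old reject at (297,210) in the side crop. Lowering slightly and releasing with a partial opening.

```bash
python3 -m creep '[[[0.3,0,0.003,0.007,0],[0.3,0,0,0,0],[0.3,0,0,0,0]]]';python3 -m creep '[[[0.68,0,0,0,0],[0.68,0,0,0,0],[0.68,0,0,0,0],[0.68,0,0,0,0],[0.68,0,0,0,0]]]'; python3 -m creep '[[[0.68,0,0,-0.015,0],[0.68,0,0,-0.02,0],[0.68,0,0,-0.04,0],[0.68,0,0,-0.04,0],[0.68,0,0,-0.03,0],[0.4,0,0,0,0],[0.4,0,0,0,0]]]'; python3 - <<'E'
from h import *
delta([.448,.295,.2])
out=[]
for n in('side','top'):
    f=viewer.grab_frame(n).copy(); u=proj(n,[.5,-.27,.06])[0].astype(int)
    l,t=u[0]-70,u[1]-70; c=cv2.resize(f[t:t+140,l:l+140],(400,400),interpolation=2)
    out.append(c)
cv2.imwrite('pics/c9.png',np.hstack(out)[:,:,::-1])
E
```

```text
t: 12.3
position: [0.4821, -0.2733, 0.0123]
ee_rot: [-0.004, 0.993, -0.121, 0.003]
wrist_force: [0.9, -0.2, 0.3]
gripper_width: 0.0451
t: 12.8
position: [0.4828, -0.2737, 0.0135]
ee_rot: [-0.004, 0.993, -0.121, 0.004]
wrist_force: [0.7, 0.1, 0.2]
gripper_width: 0.0593
t: 13.5
position: [0.4805, -0.2745, 0.1632]
ee_rot: [-0.004, 0.993, -0.121, 0.002]
wrist_force: [-0.6, 0.5, 0.2]
gripper_width: 0.0488
t 13.5 pos [ 0.4805 -0.2745  0.1632] F [-0.6  0.5  0.2] w 0.0488 tooldelta [-0.1678 -0.5455 -0.033 ]
[[0.971, -0.24, 0.006], [-0.24, -0.971, 0.007], [0.004, -0.008, -1.0]] [-0.17  0.19 -0.32 -0.01 -1.06  1.5 ]
```

View pics/c9.png

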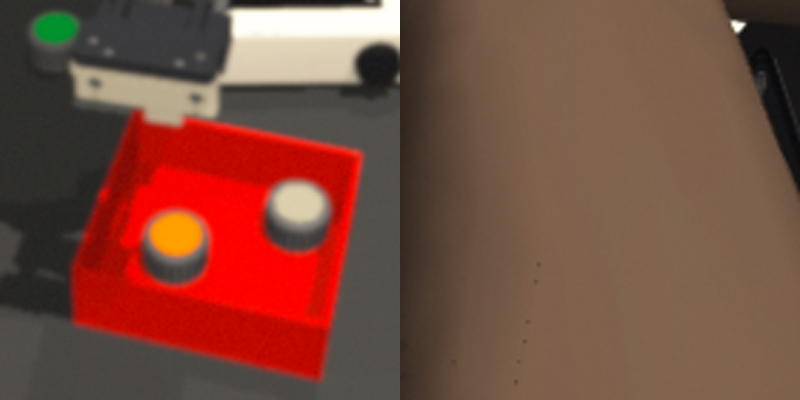

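The amber filter stands upright in the box (side crop (177,240)) beside the old one. Now over to the lever pad with the jaws shut.

```bash
python3 -m creep '[[[0,-0.005,-0.03,-0.02,0],[0,-0.014,-0.04,-0.02,0],[0,-0.014,-0.042,0,0],[0,-0.014,-0.042,0,0],[0,-0.014,-0.042,0,0],[0,-0.014,-0.042,0,0],[0,-0.014,-0.042,0,0],[0,-0.014,-0.042,0,0],[0,-0.014,-0.042,0,0],[0,-0.014,-0.042,0,0],[0,-0.014,-0.042,0,0],[0,-0.01,-0.03,0,0]]]' 30; python3 -c "
from h import *
delta([.448,.295,.17])"
```

```text
t: 14.8
position: [0.4367, 0.2402, 0.1922]
ee_rot: [0.001, 0.992, -0.125, -0.009]
wrist_force: [0.7, -0.1, -0.4]
gripper_width: 0.0002
t 14.8 pos [0.4367 0.2402 0.1922] F [ 0.7 -0.1 -0.4] w 0.0002 tooldelta [-0.0022 -0.056   0.022 ]
[[0.969, -0.247, -0.019], [-0.247, -0.969, 0.001], [-0.018, 0.004, -1.0]] [ 0.88  0.09 -0.37 -0.02 -1.13  0.44]
```

```bash
python3 -m creep '[[[0,-0.001,-0.02,0.01,0],[0,-0.001,-0.018,0.01,0],[0,0,-0.008,0.01,0],[0,0,0,0,0],[0,0,0,0,0]]]'; python3 - <<'E'
from h import *
delta([.448,.295,.1])
out=[]
for n in('side','top'):
    f=viewer.grab_frame(n).copy(); u=proj(n,[.5,.28,.12])[0].astype(int)
    l,t=max(u[0]-60,0),u[1]-60; c=cv2.resize(f[t:t+120,l:l+120],(400,400),interpolation=2)
    out.append(c)
cv2.imwrite('pics/c10.png',np.hstack(out)[:,:,::-1])
E
```

```text
t: 15.3
position: [0.4426, 0.2889, 0.1546]
ee_rot: [0.005, 0.992, -0.122, -0.012]
wrist_force: [-0.3, 0.2, 0.1]
gripper_width: 0.0007
t 15.3 pos [0.4426 0.2889 0.1546] F [-0.3  0.2  0.1] w 0.0007 tooldelta [ 0.005  -0.008   0.0544]
[[0.97, -0.242, -0.026], [-0.242, -0.97, -0.008], [-0.023, 0.014, -1.0]] [ 0.94  0.18 -0.36 -0.02 -1.06  0.4 ]
```

View pics/c10.png

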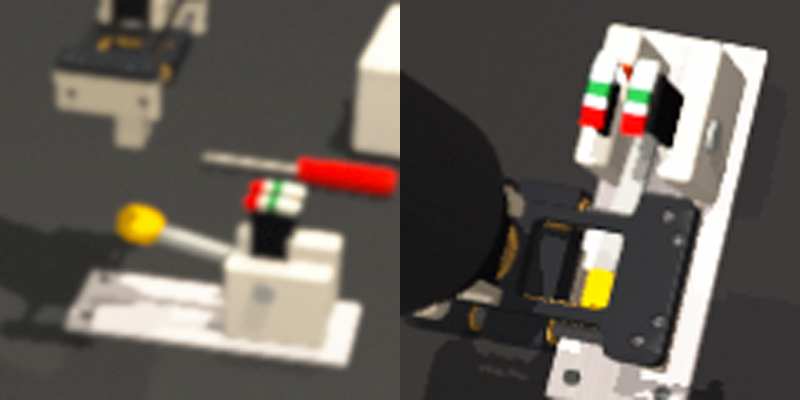

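```bash
python3 -m creep '[[[0,0.003,-0.004,0.015,0],[0,0.003,-0.004,0.015,0],[0,0,-0.001,0.015,0],[0,0,0,0.01,0],[0,0,0,0,0],[0,0,0,0,0]]]'; python3 -c "
from h import *
delta([.448,.295,.09])"
```

```text
t: 16.0
position: [0.4518, 0.2933, 0.1031]
ee_rot: [0.002, 0.992, -0.124, -0.01]
wrist_force: [0.2, -0.1, -0.0]
gripper_width: 0.0004
t 16.0 pos [0.4518 0.2933 0.1031] F [ 0.2 -0.1 -0. ] w 0.0004 tooldelta [-0.0039 -0.0008  0.0132]
[[0.969, -0.246, -0.02], [-0.246, -0.969, -0.001], [-0.019, 0.006, -1.0]] [ 0.93  0.24 -0.41 -0.02 -0.94  0.41]
```

```bash
python3 -m creep '[[[0,-0.005,-0.001,0.009,0],[0,0,0,0,0],[0,0,0,0,0]]]'; python3 -m creep '[[[0,-0.001,0,0.008,0],[0,0,0,0,0],[0,0,0,0,0]]]';python3 - <<'E'
from h import *
delta([.448,.295,.075])
out=[]
for n in('side','top'):
    f=viewer.grab_frame(n).copy(); u=proj(n,[.5,.28,.12])[0].astype(int)
    l,t=max(u[0]-60,0),u[1]-60; c=cv2.resize(f[t:t+120,l:l+120],(400,400),interpolation=2)
    out.append(c)
cv2.imwrite('pics/c11.png',np.hstack(out)[:,:,::-1])
E
```

```text
t: 16.3
position: [0.4473, 0.2961, 0.0954]
ee_rot: [0.0, 0.992, -0.124, -0.009]
wrist_force: [-0.1, -1.1, 1.1]
gripper_width: 0.0003
t: 16.6
position: [0.4461, 0.2968, 0.0871]
ee_rot: [0.0, 0.992, -0.124, -0.009]
wrist_force: [0.2, -0.4, 0.8]
gripper_width: 0.0004
t 16.6 pos [0.4461 0.2968 0.0871] F [ 0.2 -0.4  0.8] w 0.0004 tooldelta [0.0025 0.0012 0.0121]
[[0.969, -0.246, -0.017], [-0.246, -0.969, 0.002], [-0.017, 0.002, -1.0]] [ 0.94  0.25 -0.43 -0.02 -0.89  0.39]
```

View pics/c11.png

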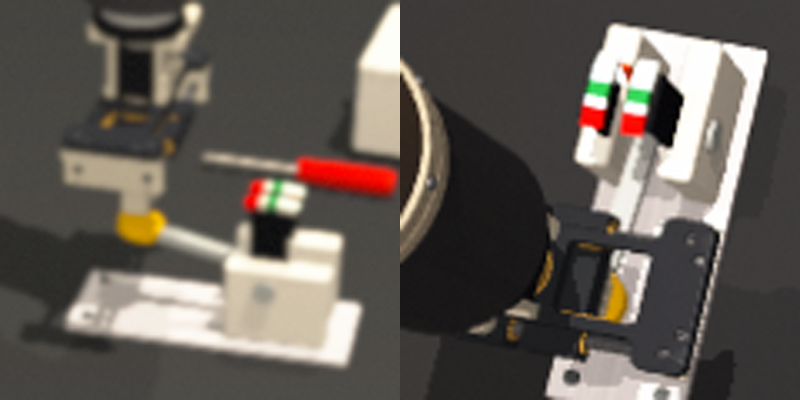

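Fingers are centred over the pad (side crop (140,215)) and not yet touching. The needle tip is at top crop (627,70), its rest position. Pressing in small steps.

```bash
python3 -m creep '[[[0,0.002,0.001,0.004,0],[0,0,0,0,0],[0,0,0,0,0]]]'; python3 -m creep '[[[0,0,0,0.004,0],[0,0,0,0,0],[0,0,0,0,0]]]';python3 -m creep '[[[0,0,0,0.004,0],[0,0,0,0,0],[0,0,0,0,0]]]'
```

```text
t: 17.0
position: [0.448, 0.2952, 0.0828]
ee_rot: [0.0, 0.992, -0.124, -0.009]
wrist_force: [0.2, 0.5, -0.1]
gripper_width: 0.0004
t: 17.3
position: [0.448, 0.2951, 0.0784]
ee_rot: [0.0, 0.992, -0.124, -0.009]
wrist_force: [0.2, 0.0, 0.1]
gripper_width: 0.0006
t: 17.6
position: [0.4482, 0.2955, 0.0748]
ee_rot: [-0.0, 0.992, -0.124, -0.008]
wrist_force: [-0.4, 0.4, 2.1]
gripper_width: 0.0002
```

```bash
python3 -m creep '[[[0,0,0,0.004,0],[0,0,0,0.004,0],[0,0,0,0,0],[0,0,0,0,0]]]'; python3 -m creep '[[[0,0,0,0.004,0],[0,0,0,0.003,0],[0,0,0,0,0],[0,0,0,0,0]]]';cat > look.py <<'E'
from h import *
import sys
delta([.448,.295,.05])
out=[]
for n,P in(('side',[.58,.25,.12]),('top',[.58,.26,.12])):
    f=viewer.grab_frame(n).copy(); u=proj(n,P)[0].astype(int)
    l,t=u[0]-30,u[1]-30; c=cv2.resize(f[t:t+60,l:l+60],(400,400),interpolation=2)
    out.append(c)
cv2.imwrite(f'pics/{sys.argv[1]}.png',np.hstack(out)[:,:,::-1])
E
python3 look.py c12
```

```text
t: 18.0
position: [0.4481, 0.2959, 0.0666]
ee_rot: [-0.001, 0.992, -0.124, -0.008]
wrist_force: [-1.4, -0.3, 4.1]
gripper_width: 0.0
t: 18.4
position: [0.4479, 0.2962, 0.0597]
ee_rot: [-0.001, 0.992, -0.124, -0.008]
wrist_force: [-2.4, 0.3, 5.3]
gripper_width: 0.0004
t 18.4 pos [0.4479 0.2962 0.0597] F [-2.4  0.3  5.3] w 0.0004 tooldelta [0.0006 0.0012 0.0097]
[[0.969, -0.246, -0.016], [-0.246, -0.969, 0.004], [-0.016, 0.0, -1.0]] [ 0.94  0.29 -0.46 -0.02 -0.83  0.4 ]
```

View pics/c12.png

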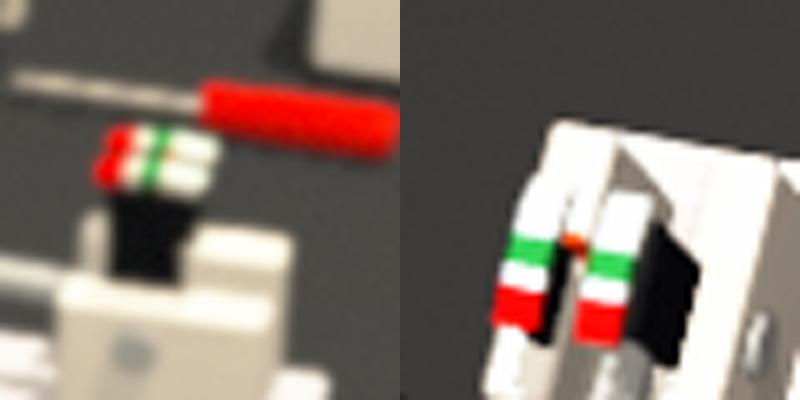

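The needle is at the green's edge (top (572,243), side (172,152) just right of green at 157). Pressing about 9 mm more.

```bash
python3 -m creep '[[[0,0,0,0.003,0],[0,0,0,0.003,0],[0,0,0,0.003,0],[0,0,0,0,0],[0,0,0,0,0]]]'; python3 look.py c13
```

```text
t: 19.0
position: [0.4474, 0.2964, 0.0514]
ee_rot: [-0.001, 0.992, -0.124, -0.008]
wrist_force: [-3.6, -0.2, 5.8]
gripper_width: 0.0006
t 19.0 pos [0.4474 0.2964 0.0514] F [-3.6 -0.2  5.8] w 0.0006 tooldelta [0.001  0.0013 0.0014]
[[0.969, -0.246, -0.016], [-0.246, -0.969, 0.004], [-0.017, -0.0, -1.0]] [ 0.94  0.3  -0.47 -0.02 -0.81  0.4 ]
```

View pics/c13.png

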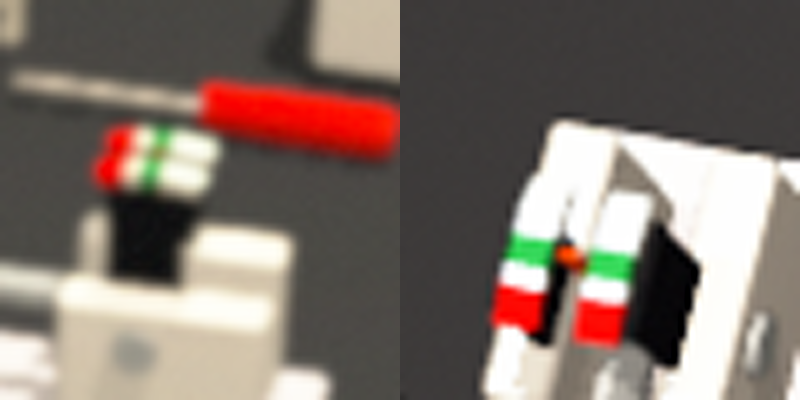

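The needle now sits in mid-green in both views: top (570,256) against an interpolated green centre near (570,257), and side (160,153) between the green marks. Final stability and scene check before handing in.

```bash
python3 - <<'E'
from h import *
for i in range(8): f=viewer.grab_frame('side')
for i in range(8): g=viewer.grab_frame('top')
delta([.448,.295,.05])
cv2.imwrite('pics/fs.png',f[:,:,::-1]);cv2.imwrite('pics/ft.png',g[:,:,::-1])
E
python3 look.py c14
```

```text
t 19.9 pos [0.4474 0.2965 0.0515] F [-3.  -0.2  6.9] w 0.0006 tooldelta [0.0009 0.0013 0.0014]
[[0.969, -0.246, -0.016], [-0.246, -0.969, 0.005], [-0.017, -0.0, -1.0]] [ 0.94  0.29 -0.47 -0.02 -0.81  0.4 ]
t 19.9 pos [0.4474 0.2965 0.0515] F [-3.  -0.2  6.9] w 0.0006 tooldelta [0.0009 0.0013 0.0014]
[[0.969, -0.246, -0.016], [-0.246, -0.969, 0.005], [-0.017, -0.0, -1.0]] [ 0.94  0.29 -0.47 -0.02 -0.81  0.4 ]
```

View pics/fs.png

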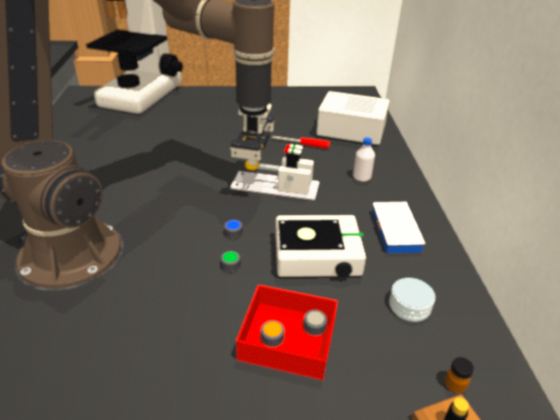

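View pics/c14.png

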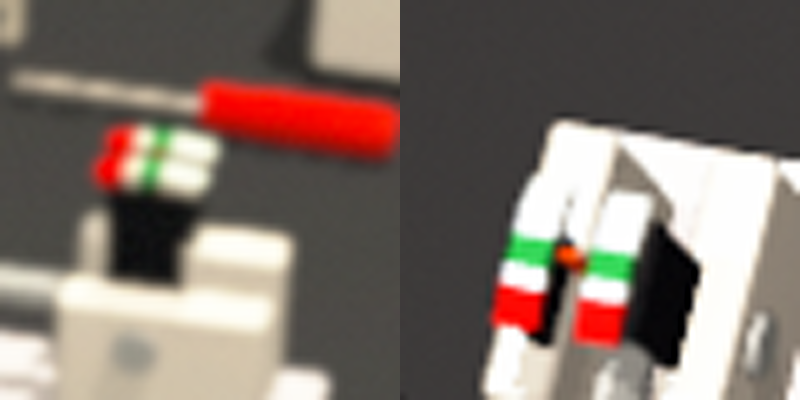

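The amber filter is in the box (273,331), the spares are untouched at (233,228) and (230,259), and the needle has held mid-green for about 0.9 s at about 7 N. Handing in.

```bash
python3 -c "
from station import order
print(order.close_job())"
```

```text
the job is handed in; nothing more can be done
None
```

The amber filter is in the red reject box, and I handed the job in at about 20 s while still holding the lever down with its needle in the green band.

**Last checks:**
- The amber filter stands upright in the box beside the old grey one, and the blue and green spares look unmoved.
- The needle stood at mid-green in both camera views and stayed there for about 0.9 s before hand-in. The push was about 7 N upward, with about 3 N sideways, and the needle never came near the red.

**What went wrong or disagreed:**
- **First grasp missed:** the jaws closed above the filter without moving it.
- **Fingertip height disagrees with the description:** the real fingertips sit about 20 mm behind the reported TCP. The pictures suggested it, the lack of contact at a reported 64 mm confirmed it, and the pad contact put it at about 20 mm. I grasped lower the second time and pressed the pad by contact force and needle position instead of the nominal height.

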